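# Prove the stop button and reset

## Task

Check the bench's mushroom stop button and make the drives ready again: push it right down until it stays locked, twist it clockwise (seen from above) by its ridge until it lets go and pops back up, and only then press the flat reset button on the smaller box fully in and let it come back out. Push with the fingertips or the outside of the fingers, firmly but not hard; do not pinch, grip or lift anything, and leave the loose parts lying around where they are.

Things in the scene. Friction and masses are not known exactly. Their poses are not given: they have to be found in the camera images.
- stop_box: Stop station: a grey box 88x88 mm, 50 mm high, fixed to the counter, with a black mushroom button on top. Origin: centre of its underside, on the counter; z up. Everything on it turns with its yaw. At rest the mushroom's ridge lies along the box's y axis.
- stop_top (a point): Centre of the top of the mushroom's ridge, on the button's vertical axis; 102 mm above the counter when the button is out. The mushroom is a black round head 65 mm across, whose nearly flat top lies 18 mm below this point, with a straight plain grey ridge across its middle (58 mm long, 12 mm thick, standing 18 mm above the head's top), by which it is twisted. It turns with the head: its x axis points across the ridge, its y axis along it.
- stop_ridge_end (a point): Point on top of the same ridge, 25 mm from the axis towards its +y end; it turns and sinks with the head.
- stop_ridge: The flanks of that ridge, from the head's top up to 4 mm below the ridge's top; a fingertip pushing sideways against one end turns the head with 1 to 3 N. Origin on the button's axis at counter height when the button is out.
- stop_press (a joint): How far the mushroom is pushed in (m): 0 out, 0.010 fully down, against a spring that needs about 2 N at first and 6 N just before the bottom; it must go nearly the whole 10 mm to lock. Let go after a full push it rises to about 0.008 and stays locked there; let go before it has locked it springs back out.
- stop_turn (a joint): Twist of the mushroom (rad): 0 at rest, grows clockwise seen from above, up to a stop at 0.95; a spring of about 0.01 N m at rest to 0.04 N m at the stop brings it back to 0. Twisted past about 0.5 while locked in, the latch lets go and the head rises 8 mm; once the ridge is let go it turns back to 0.
- reset_box: Reset station: a smaller grey box 64x64 mm, 51 mm high, fixed to the counter, with one flat black push button on top. Origin: centre of its underside, on the counter; z up.
- reset_top (a point): Centre of the flat top of the reset button, a disc 34 mm across; 65 mm above the counter when it is out. It sinks with the button.
- reset (a joint): How far the reset button is pushed in (m): 0 out, 0.006 fully down; the spring needs about 2 N at first and 5 N at the bottom, and it comes back out by itself when let go.
- relay_1: loose plug-in relay, cream block 22x28x34 mm. Origin: centre of its underside. To be left where it is.
- heatsink_1: loose finned aluminium heatsink 45x60x24 mm. Origin: centre of its underside. To be left where it is.
- flux_tin: loose round metal tin, 51 mm across, 24 mm high. Origin: centre of its underside. To be left where it is.
- capacitor_4: loose dark can capacitor standing up, 35 mm across, 50 mm high. Origin: centre of its underside. To be left where it is.
- fan_1: loose black square cooling fan 40x40x22 mm. Origin: centre of its underside. To be left where it is.
- bearing_1: loose ball bearing lying flat, 35 mm across, 11 mm high. Origin: centre of its underside. To be left where it is.
Mind the look-alikes: they are no part of the job. Leave any blue look-alike of the stop_box alone. Leave any orange look-alike of the reset_box alone.

How it is judged:
By the outcome, as a careful person would: the job done as asked, in the order asked, and still so for the second after the job is handed in, with the robot touching nothing.
It also fails if it takes over 42 s, if anything falls off the work surface, if the arm or the gripper's body presses on something with over 40 N, if the wrist force passes 120 N, or if a joint passes its speed limit or range.

## Robot

A 7-joint arm with a two-finger parallel gripper is mounted at the origin on a cart in front of the work surface, level with it; the furniture and walls round the work are solid. World frame = base frame: x ahead of the robot, y to its left, z up, the work surface at z = 0. Lengths are in m, angles in rad, forces in N, time in s.
With the tool pointing down it reaches from about 0.425 to 0.925 m from the base axis. Payload 6.8 kg.
Tool frame: the origin (TCP) lies between the finger pads; the fingertips stand 14 mm ahead of it and the grasp point (between the pads) lies 5 mm behind it; z points along the fingers, y is the line along which they close (so a half turn about z gives the same grasp; the last joint's range is limited). The gripper opens to 85 mm and grips with 20 to 120 N. Pads are 22 mm wide; open, the fingers measure 114 mm over their backs; the gripper's body (76 mm by 85 mm) begins 54 mm behind the grasp point. The pads swing forward as they close: fully open they stand 13 mm farther back than shut.
Start: joints at [-1.231, 0.477, 0.022, 1.555, -0.011, 1.109, -0.083], TCP at [0.292, 0.608, 0.245] pointing down, gripper open.
Joint ranges: [-2.96, 2.96], [-0.34, 2.1], [-1.41, 1.46], [0.24, 2.44], [-1.37, 4.51], [0.17, 1.92], [-2.96, 2.96]. Speed limits (rad/s): [2.39, 2.39, 3.14, 3.14, 3.14, 3.14, 3.14].

## Interface

Orientations are given as a rotation vector (axis times angle).
In Python, from bench import r, eyes, ticket gives the robot as it stands. The module is installed in compiled form; this text tells all that it offers.
- The arm moves only by the tool arm_command, never from a script. Its argument "plan" is text: rows parted by semicolons, each of 4 numbers parted by spaces: the shift along the tool's x, y, z in m, then the turn about the tool's z in degrees. In form: tx ty tz yaw; .... A call has 1 to 20 rows; each row shifts and turns the commanded pose from where the row before left it, along the tool's axes as they then stand; what a row does not reach is not made up. A row lasts 1/8 s, in which the tool goes at most 62.5 mm and 10.7 degrees, less where a joint would pass 70% of its speed; a pose out of reach is approached as far as the arm can. A call is refused whole if a number of a shift passes 0.0625 or a number of a turn 10.7, either way. A call with a gripper value outside its range is refused whole. "hand" is the closure, from -1 (fully open) to 1 (shut), set as the call begins (left out, the last holds). The fingers move at their own pace and stop on an object; "grip_force" is the grip in N (left out, the last holds). Time passes only in rows, so rows that do not move let the fingers close. It gives the time, the measured TCP pose, the force, the opening and the grip force at its end, in the units of the state.
- r.get_obs(): the state, without advancing time (a new reading comes with each control period).
- eyes.grab_frame(name): name is "side" or "top"; returns (picture, depth): 400x640x3 uint8, red, green, blue; 400x640 float32, m along the optical axis (not along the pixel's ray), 0 where there is no reading.
- eyes.calibration(name): a dict with "fov_y" (degrees; the focal length in pixels is half the picture's height over the tangent of half this angle, whatever the lens; pixels are square), "cx", "cy" (the principal point, pixels), "origin" and "attitude" of the camera in the world. Camera axes: x right, y up, looking along -z (the intrinsics and any distortion apply to the point x, -y, -z); pixel columns grow to the right and rows downward; lengths in m; the calibration is good to about 2 mm. A picture is of the moment at which its call begins. calibration takes no time and is no camera call.
- ticket.hand_in(): hands the job in; it is judged then, once.
The state is a dict: "clock": time; "joints": joint angles; "qvel": joint speeds; "tau": joint torques, N m; "tcp_pos": TCP position; "orientation": TCP orientation; "contact_force": force on the tool from outside, world axes, zero at the start; "moment": the same for the moment, N m; "grip_width": finger opening in m; "gripper_force": force on a finger pad.
Only numpy, scipy, OpenCV 4.12 (cv2) and the standard library are available. Lean on these libraries where they do the work, as an engineer would, in place of code of your own. Each camera call takes 0.05 s, during which the arm holds its last target. There are 200 camera calls.

## Working session

There is one attempt and no reset: what is moved stays moved. The work goes in short steps, Python scripts to look and compute and a tool call to move; the robot and the scene stay as the last step left them, time stands still between calls to the robot, and variables do not carry over. Pictures are saved under pics/ and viewed, at most 10 in all, crops included, and the job is handed in when it is done.

Besides the shell and the picture viewer there is one more tool, called after "Request:" by a JSON object that holds its "op" and its "data". arm_command: Moves the arm, as the interface text tells. Its arguments: {"type":"object","properties":{"plan":{"type":"string"},"hand":{"type":"number"},"grip_force":{"type":"number"}},"required":["plan"]}

```bash
mkdir -p pics
python3 - <<'E'
from bench import r,eyes
import cv2,numpy as np
o=r.get_obs();print({k:np.round(v,3) for k,v in o.items()})
for n in("top","side"):
    p,d=eyes.grab_frame(n);print(n,eyes.calibration(n));cv2.imwrite(f"pics/{n}0.png",p[:,:,::-1]);np.save(f"pics/{n}0.npy",d)
E
```

```text
{'clock': np.float64(0.0), 'joints': array([-1.231,  0.478,  0.022,  1.556, -0.012,  1.109, -0.083]), 'qvel': array([-0.001, -0.001,  0.001, -0.002, -0.   ,  0.   , -0.001]), 'tau': array([-0.0000e+00, -5.9646e+01,  1.6080e+00, -2.8118e+01,  1.3000e-02,
        1.0000e-02, -0.0000e+00]), 'tcp_pos': array([0.292, 0.608, 0.244]), 'orientation': array([-6.970e-01, -3.063e+00,  3.000e-03]), 'contact_force': array([-0.052, -0.155, -0.509]), 'moment': array([-0.01 ,  0.034,  0.031]), 'gripper_force': np.float64(0.0), 'grip_width': np.float64(0.085)}
top {'fov_y': 53.07838666282382, 'cx': 318.3232462672236, 'cy': 207.77122294787594, 'origin': array([ 0.39579111, -0.00159707,  1.13589761]), 'attitude': array([ 0.06958506, -0.07923493, -1.57641411])}
side {'fov_y': 54.885675370361156, 'cx': 315.21860761054893, 'cy': 194.02186139166653, 'origin': array([ 0.42886917, -0.96325637,  0.56036921]), 'attitude': array([ 1.11802568, -0.05965662, -0.04583364])}
```

View pics/top0.png

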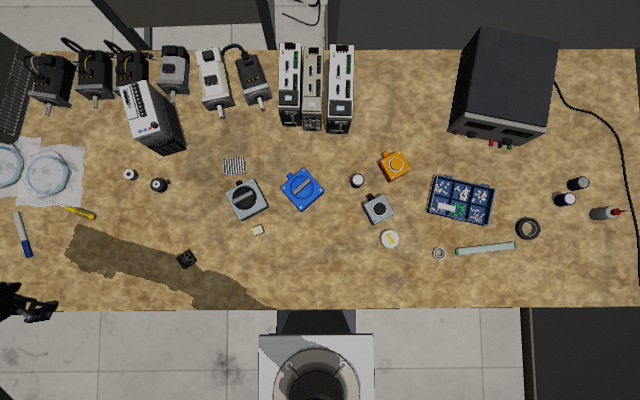

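View pics/side0.png

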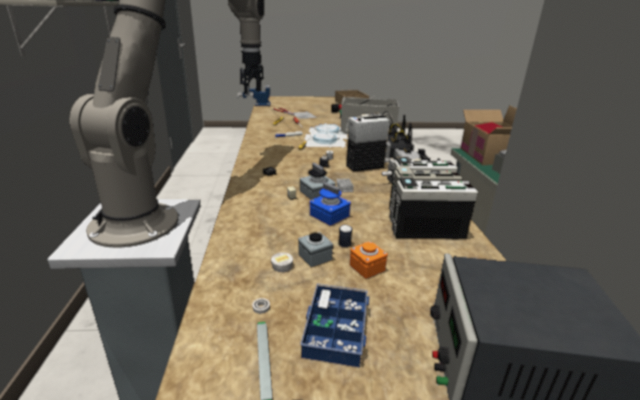

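Top view: grey stop box at about (245,199), its blue look-alike at (302,189), grey reset box at (378,208), and the orange look-alike at (395,165). The heatsink (234,165) and relay (258,230) are near the stop box.

```bash
cat > h.py <<'E'
import numpy as np,cv2
from scipy.spatial.transform import Rotation as R
from bench import r,eyes
def cloud(n,d):
    c=eyes.calibration(n);f=200/np.tan(np.radians(c["fov_y"]/2))
    v,u=np.mgrid[0:400,0:640].astype(float)
    P=np.stack([(u-c["cx"])/f*d,-(v-c["cy"])/f*d,-d],-1)
    return P@R.from_rotvec(c["attitude"]).as_matrix().T+c["origin"]
E
python3 - <<'E'
from h import *
d=np.load("pics/top0.npy");W=cloud("top",d);p=cv2.imread("pics/top0.png")
ok=d>0
for n,(u,v) in dict(stop=(245,199),reset=(378,208)).items():
    w=W[v-26:v+27,u-26:u+27];z=w[...,2]
    print(n,"zpct",np.percentile(z,[2,10,30,50,70,90,99]).round(4))
    bands=[(.044,.056),(.078,.09),(.096,.108)] if n=="stop" else [(.045,.055),(.06,.07)]
    for a,b in bands:
        m=((z>a)&(z<b)).astype(np.uint8)
        q=w[m>0]
        if len(q)<5: print(a,b,len(q));continue
        rc=cv2.minAreaRect(q[:,:2].astype(np.float32)*1000);e=np.linalg.svd(q[:,:2]-q[:,:2].mean(0),full_matrices=False)[2][0]
        print(a,b,len(q),"mean",q.mean(0).round(4),"rect",np.round(rc[0],1),np.round(rc[1],1),round(rc[2],1),"pca",np.degrees(np.arctan2(e[1],e[0])).round(1))
print("table pts",[W[v,u].round(4).tolist() for u,v in((280,240),(340,240),(440,150),(150,220))])
cr=np.hstack([cv2.resize(p[v-30:v+30,u-30:u+30],(400,400),interpolation=2) for u,v in((245,199),(378,208))]);cv2.imwrite("pics/cr.png",cr)
E
```

```text
stop zpct [-0.005  -0.003  -0.0009  0.0014  0.0482  0.082   0.1027]
0.044 0.056 576 mean [0.5223 0.1844 0.0491] rect [525.6 189.5] [88.3 88.1] 26.9 pca 149.6
0.078 0.09 298 mean [0.5249 0.1878 0.0822] rect [526.3 189.7] [61.3 59. ] 88.9 pca -152.8
0.096 0.108 108 mean [0.5254 0.1884 0.1008] rect [525.2 188.9] [12.9 56.6] 25.6 pca 116.7
reset zpct [-0.0055 -0.0037 -0.0018 -0.0002  0.0024  0.0513  0.0659]
0.045 0.055 426 mean [ 0.5007 -0.1685  0.0501] rect [ 525.6 -158.9] [130.2  64. ] 26.6 pca -141.2
0.06 0.07 120 mean [ 0.4955 -0.1734  0.0639] rect [ 495.9 -173.3] [30.3 32.6] 89.4 pca 140.9
table pts [[0.4129, 0.1001, -0.0011], [0.4117, -0.0699, -0.0048], [0.6694, -0.3626, -0.0009], [0.4719, 0.4676, 0.0017]]
```

View pics/cr.png

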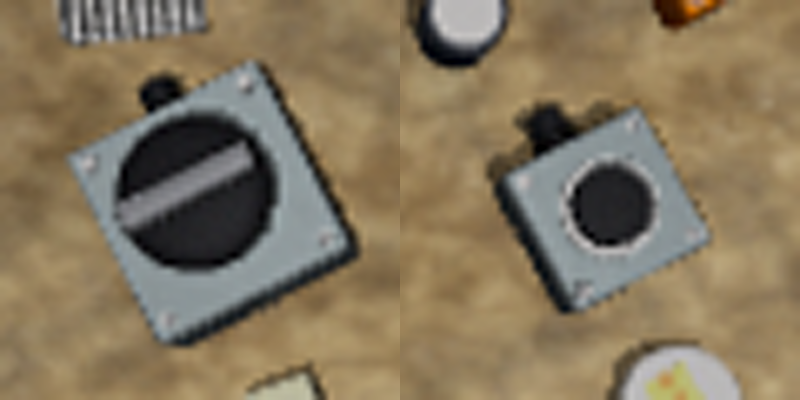

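Both targets fit the given sizes and heights: stop axis about (0.5255, 0.189) with the ridge along 116.5°, and reset about (0.496, -0.173). I'll move above the stop button with the fingers shut.

Request:
{"op": "arm_command", "data": {"plan": "-0.028 -0.0197 0 0;-0.028 -0.0197 0 0;-0.028 -0.0197 0 0;-0.028 -0.0197 0 0;-0.028 -0.0197 0 0;-0.028 -0.0197 0 0;-0.028 -0.0197 0 0;-0.028 -0.0197 0 0;-0.028 -0.0197 0 0;-0.028 -0.0197 0 0;-0.028 -0.0197 0 0;-0.028 -0.0197 0 0;-0.028 -0.0197 0 0;-0.028 -0.0197 0 0;0 0 0.02 9.4;0 0 0.02 9.4;0 0 0.02 9.4;0 0 0.02 9.5;0 0 0 0;0 0 0 0", "hand": 1}}

```text
clock: 2.6
tcp_pos: [0.5265, 0.1902, 0.1658]
orientation: [1.645, 2.676, 0.001]
contact_force: [-0.6, 0.5, -0.8]
grip_width: -0.0001
gripper_force: 0.0
```

Run:
```python
from h import *
p,d=eyes.grab_frame("side");W=cloud("side",d)
cv2.imwrite("pics/s1.png",cv2.resize(p[100:220,240:400,::-1],(800,600),interpolation=2))
o=r.get_obs();t=o["tcp_pos"]
m=(np.hypot(W[...,0]-t[0],W[...,1]-t[1])<.06)&(d>0)&(W[...,2]>.115)
q=W[m];A=R.from_rotvec(o["orientation"]).as_matrix()
L=(q-t)@A
for a in(-.03,-.02,-.01,-.002,.006,.012,.02):
    s=L[(L[:,2]>a)&(L[:,2]<a+.008)]
    if len(s):print(a,len(s),s[:,:2].min(0).round(4),s[:,:2].max(0).round(4))
```

```text
-0.03 20 [-0.0158 -0.0158] [0.0039 0.0106]
-0.02 26 [-0.0133 -0.015 ] [0.0088 0.011 ]
-0.01 23 [-0.0141 -0.0142] [0.0076 0.0122]
-0.002 24 [-0.0156 -0.0151] [0.0058 0.013 ]
0.006 12 [-0.0117 -0.0081] [0.0055 0.0064]
0.012 1 [ 0.0055 -0.0059] [ 0.0055 -0.0059]
```

View pics/s1.png

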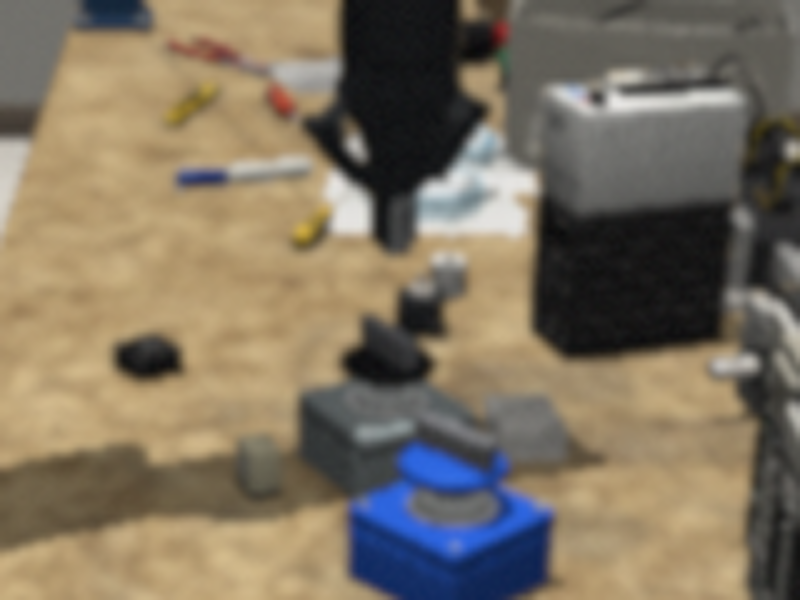

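The closed fingers hang above the grey mushroom (about (390,345) in the crop), and the tips narrow to about ±8 mm at the end. Now I press down.

Request:
{"op": "arm_command", "data": {"plan": "0 0 0.0115 0;0 0 0.0115 0;0 0 0.0115 0;0 0 0.0115 0;0 0 0.002 0;0 0 0.002 0;0 0 0.002 0;0 0 0.002 0;0 0 0.002 0;0 0 0.0015 0;0 0 0 0;0 0 0 0"}}

```text
clock: 4.15
tcp_pos: [0.5263, 0.1902, 0.1078]
orientation: [1.65, 2.673, 0.0]
contact_force: [-1.8, -0.7, 3.9]
grip_width: 0.0002
gripper_force: 1.8
```

Request:
{"op": "arm_command", "data": {"plan": "0 0 0.001 0;0 0 0.001 0;0 0 0.0005 0;0 0 0 0"}}

```text
clock: 4.65
tcp_pos: [0.5267, 0.1903, 0.106]
orientation: [1.65, 2.673, 0.002]
contact_force: [-3.6, -0.6, 9.7]
grip_width: 0.0003
gripper_force: 4.9
```

Force jumped to 10 N at full depth (tip z = 0.092), so the button is at the bottom. I'll raise, move beside the +y ridge end, and check that it is locked.

Request:
{"op": "arm_command", "data": {"plan": "0 0 -0.002 0;0 0 -0.008 0;0 0 -0.02 0;0.01 -0.0155 0 0;0.0095 -0.016 0 0;0 0 0 0;0 0 0 0"}}

```text
clock: 5.52
tcp_pos: [0.4902, 0.1936, 0.1356]
orientation: [1.649, 2.673, 0.001]
contact_force: [0.1, -0.3, -0.4]
grip_width: -0.0003
gripper_force: 0.0
```

```bash
cat >> h.py <<'E'
def look(n,c,bands,rad,name=None):
    p,d=eyes.grab_frame(n);W=cloud(n,d)
    for a,b in bands:
        m=(np.hypot(W[...,0]-c[0],W[...,1]-c[1])<rad)&(W[...,2]>a)&(W[...,2]<b)
        q=W[m]
        if len(q)>4: print(n,a,b,len(q),"mean",q.mean(0).round(4),"zmed",np.median(q[:,2]).round(4),"pca",np.degrees(np.arctan2(*np.linalg.svd(q[:,:2]-q[:,:2].mean(0))[2][0][::-1])).round(1))
        else: print(n,a,b,len(q))
    if name: cv2.imwrite(name,p[:,:,::-1])
E
python3 - <<'E'
from h import *
for n in("top","side"): look(n,(.5255,.189),[(.066,.0805),(.0805,.088),(.089,.098),(.098,.108)],.034,f"pics/{n}2.png")
E
```

```text
top 0.066 0.0805 222 mean [0.5267 0.1788 0.0738] zmed 0.0738 pca -160.5
top 0.0805 0.088 6 mean [0.5283 0.1734 0.0859] zmed 0.0867 pca 124.3
top 0.089 0.098 48 mean [0.5322 0.1761 0.093 ] zmed 0.0931 pca -64.6
top 0.098 0.108 0
side 0.066 0.0805 116 mean [0.5219 0.1733 0.074 ] zmed 0.0745 pca -12.9
side 0.0805 0.088 26 mean [0.5245 0.1788 0.0846] zmed 0.0847 pca -57.1
side 0.089 0.098 42 mean [0.5246 0.1825 0.0934] zmed 0.0938 pca -60.7
side 0.098 0.108 0
```

It is locked: head top at 0.074, ridge top at 0.093. I'll descend beside the ridge and move in.

Request:
{"op": "arm_command", "data": {"plan": "0 0 0.012 0;0 0 0.012 0;0 0 0.011 0;0 0 0 0;0 0.003 0 0;0 0.003 0 0;0 0.003 0 0;0 0.002 0 0;0 0 0 0"}}

```text
clock: 6.75
tcp_pos: [0.4993, 0.1985, 0.1004]
orientation: [1.65, 2.673, 0.0]
contact_force: [0.5, 0.5, -0.5]
grip_width: 0.0002
gripper_force: 0.0
```

Request:
{"op": "arm_command", "data": {"plan": "0 0.0015 0 0;0 0.0015 0 0;0.0013 0.0018 0 5;0.0013 0.0018 0 5;0.0013 0.0018 0 5;0.0013 0.0018 0 5;0 0 0 0;0 0 0 0"}}

```text
clock: 7.75
tcp_pos: [0.5066, 0.207, 0.1003]
orientation: [-2.087, -2.348, 0.0]
contact_force: [-1.8, 0.1, 1.6]
grip_width: 0.0002
gripper_force: 1.1
```

Contact is there and the head is turning; I continue the arc.

Request:
{"op": "arm_command", "data": {"plan": "0.0013 0.0018 0 5;0.0013 0.0018 0 5;0.0013 0.0018 0 5;0.0013 0.0018 0 5;0.0013 0.0018 0 5;0 0 0 0;0 0 0 0"}}

```text
clock: 8.62
tcp_pos: [0.516, 0.213, 0.1003]
orientation: [-2.545, -1.841, 0.0]
contact_force: [-2.1, 1.7, 3.0]
grip_width: 0.0002
gripper_force: 1.6
```

Run:
```python
from h import *
for n in("top","side"): look(n,(.5255,.189),[(.066,.0795),(.0795,.088),(.089,.0975),(.0975,.108)],.034,f"pics/{n}3.png")
```

```text
top 0.066 0.0795 116 mean [0.5231 0.1816 0.0775] zmed 0.078 pca 169.0
top 0.0795 0.088 174 mean [0.5251 0.1848 0.0817] zmed 0.0815 pca 166.2
top 0.089 0.0975 24 mean [0.5208 0.1844 0.0949] zmed 0.0956 pca 72.9
top 0.0975 0.108 59 mean [0.5215 0.1815 0.0998] zmed 0.0997 pca -104.4
side 0.066 0.0795 37 mean [0.5247 0.1671 0.0767] zmed 0.0773 pca -3.4
side 0.0795 0.088 81 mean [0.5248 0.178  0.0826] zmed 0.0823 pca -170.2
side 0.089 0.0975 27 mean [0.5192 0.1854 0.0939] zmed 0.0942 pca -87.8
side 0.0975 0.108 54 mean [0.5194 0.1915 0.1017] zmed 0.1014 pca -84.8
```

Ridge has turned about 42° and the head has risen. I'll back off sideways, lift, and verify.

Request:
{"op": "arm_command", "data": {"plan": "0 -0.004 0 0;0 -0.007 0 0;0 -0.012 0 0;0 -0.01 0 0;0 0 -0.03 0;0 0 -0.04 0;0 -0.03 0 0;0 -0.03 0 0;0 0 0 0;0 0 0 0"}}

```text
clock: 9.98
tcp_pos: [0.4282, 0.2423, 0.1705]
orientation: [2.547, 1.839, 0.001]
contact_force: [-0.4, 0.3, 0.3]
grip_width: 0.0001
gripper_force: 0.0
```

Run:
```python
from h import *
for n in("top","side"): look(n,(.5255,.189),[(.066,.0795),(.0795,.088),(.089,.0975),(.0975,.108)],.034,f"pics/{n}4.png")
look("top",(.496,-.173),[(.045,.055),(.06,.07)],.02)
p=cv2.imread("pics/top4.png");cv2.imwrite("pics/c4.png",cv2.resize(p[140:260,180:340],(800,600),interpolation=2))
```

```text
top 0.066 0.0795 59 mean [0.5221 0.1907 0.0778] zmed 0.078 pca -178.0
top 0.0795 0.088 271 mean [0.5246 0.187  0.0825] zmed 0.0822 pca -146.4
top 0.089 0.0975 25 mean [0.5236 0.1834 0.0941] zmed 0.0946 pca 118.2
top 0.0975 0.108 97 mean [0.5252 0.1899 0.1011] zmed 0.1011 pca 118.2
side 0.066 0.0795 29 mean [0.5247 0.1646 0.077 ] zmed 0.0772 pca -6.7
side 0.0795 0.088 89 mean [0.521  0.1758 0.0837] zmed 0.0835 pca -26.3
side 0.089 0.0975 27 mean [0.5244 0.1802 0.0931] zmed 0.0932 pca -57.6
side 0.0975 0.108 40 mean [0.5246 0.183  0.1015] zmed 0.1019 pca -62.1
top 0.045 0.055 32 mean [ 0.4953 -0.1689  0.053 ] zmed 0.0532 pca -165.6
top 0.06 0.07 119 mean [ 0.4953 -0.1735  0.0642] zmed 0.0641 pca 147.6
```

View pics/c4.png

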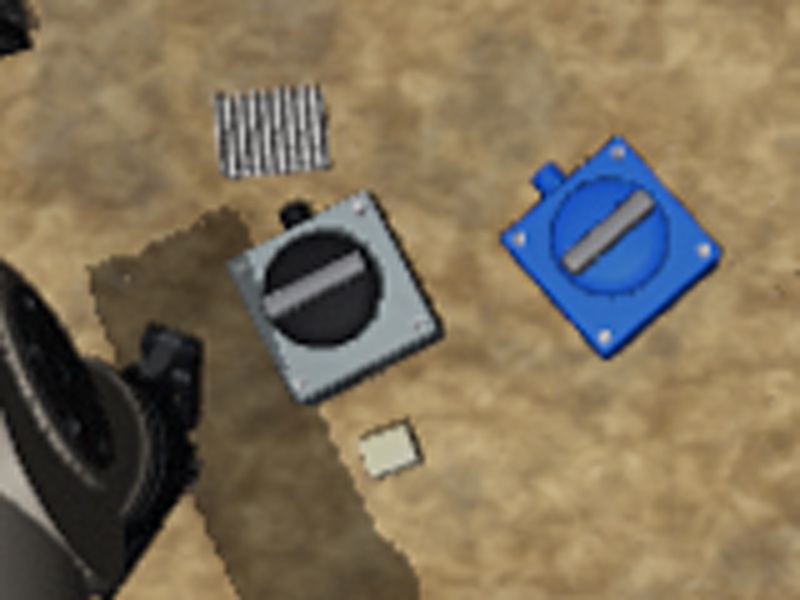

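The stop button is out again and the ridge is back at rest (118°), with the heatsink and relay untouched. Next is the reset button at (0.4955, -0.1735).

Request:
{"op": "arm_command", "data": {"plan": "-0.0267 0.0139 0 0;-0.0267 0.0139 0 0;-0.0267 0.0139 0 0;-0.0267 0.0139 0 0;-0.0267 0.0139 0 0;-0.0267 0.0139 0 0;-0.0267 0.0139 0 0;-0.0267 0.0139 0 0;-0.0267 0.0139 0 0;-0.0267 0.0139 0 0;-0.0267 0.0139 0 0;-0.0267 0.0139 0 0;-0.0267 0.0139 0 0;-0.0262 0.0144 0 0;0 0 0.02 0;0 0 0.02 0;0 0 0.02 0;0 0 0 0;0 0 0 0"}}

```text
clock: 12.5
tcp_pos: [0.4958, -0.1742, 0.1108]
orientation: [2.547, 1.837, 0.0]
contact_force: [-0.2, 0.3, -0.5]
grip_width: 0.0004
gripper_force: 0.0
```

Request:
{"op": "arm_command", "data": {"plan": "0 0 0.015 0;0 0 0.013 0;0 0 0.003 0;0 0 0.002 0;0 0 0.002 0;0 0 0.0015 0;0 0 0.001 0;0 0 0 0;0 0 0 0"}}

```text
clock: 13.62
tcp_pos: [0.4954, -0.1736, 0.0731]
orientation: [-2.547, -1.838, -0.0]
contact_force: [-3.1, 1.6, 7.7]
grip_width: 0.0001
gripper_force: 3.5
```

Request:
{"op": "arm_command", "data": {"plan": "0 0 0.0008 0;0 0 0 0"}}

```text
clock: 13.88
tcp_pos: [0.4955, -0.1736, 0.073]
orientation: [-2.547, -1.838, -0.001]
contact_force: [-6.1, 3.0, 15.6]
grip_width: 0.0002
gripper_force: 7.8
```

Request:
{"op": "arm_command", "data": {"plan": "0 0 -0.002 0;0 0 -0.006 0;0 0 -0.03 0;0 0 -0.05 0;0 0 -0.05 0;-0.05 0 0 0;-0.05 0 0 0;-0.05 0 0 0;0 0 0 0;0 0 0 0;0 0 0 0"}}

```text
clock: 15.25
tcp_pos: [0.4491, -0.3146, 0.2098]
orientation: [-2.545, -1.842, -0.001]
contact_force: [0.2, 0.3, 0.6]
grip_width: -0.0002
gripper_force: 0.0
```

Run:
```python
from h import *
look("top",(.5255,.189),[(.0795,.088),(.0975,.108)],.034,"pics/top5.png")
look("top",(.496,-.173),[(.045,.055),(.06,.07)],.02)
p=cv2.imread("pics/top5.png");cv2.imwrite("pics/c5.png",cv2.resize(p[120:280,160:460],(800,427),interpolation=2))
```

```text
top 0.0795 0.088 259 mean [0.5243 0.1876 0.0827] zmed 0.0827 pca -157.9
top 0.0975 0.108 98 mean [0.5251 0.1895 0.1013] zmed 0.1011 pca 117.8
top 0.045 0.055 32 mean [ 0.4934 -0.1666  0.0534] zmed 0.0538 pca -159.6
top 0.06 0.07 116 mean [ 0.4956 -0.1738  0.0641] zmed 0.0642 pca 156.7
```

View pics/c5.png

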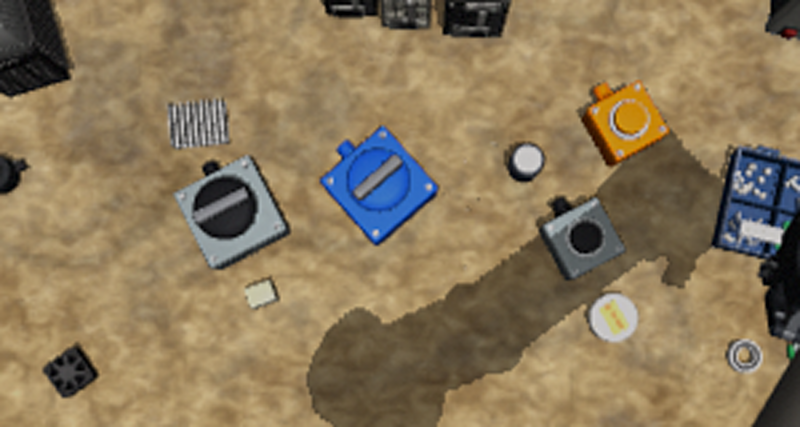

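The last picture shows both buttons out (stop at (224,208), reset at (586,237) in the crop), the loose parts where they were, and the arm clear.

```bash
python3 -c "
from bench import ticket;print(ticket.hand_in())"
```

```text
the job is handed in; nothing more can be done
None
```

The job is done and handed in: the stop button was locked down, twisted clockwise until it popped back up, and then the reset button was pressed fully in and came back out, finishing at about 15 s with the arm clear and no loose parts touched.

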